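Wind down a bench press by its spokes

ROBOT

A 6-joint arm with a two-finger parallel gripper is mounted at the origin on the work surface; the furniture and walls round the work are solid. World frame = base frame: x ahead of the robot, y to its left, z up, the work surface at z = 0. Lengths are in m, angles in rad, forces in N, time in s.
With the tool pointing down it reaches from about 0.35 to 0.975 m from the base axis. Payload 4.9 kg.
Tool frame: the origin (TCP) lies midway between the tips of the shut fingers; the grasp point (between the pads) lies 19 mm behind it; z points along the fingers, y is the line along which they close (so a half turn about z gives the same grasp; the last joint's range is limited). The gripper opens to 85 mm and grips with 20 to 120 N. Pads are 22 mm wide; open, the fingers measure 114 mm over their backs; the gripper's body (76 mm by 85 mm) begins 54 mm behind the grasp point. The pads swing forward as they close: fully open they stand 13 mm farther back than shut.
Start: joints at [-1.456, 0.053, 1.613, -0, 1.476, -0.119], TCP at [0.145, -0.608, 0.231] pointing down, gripper open.
Joint ranges: [-3.01, 3.01], [-1.01, 2.22], [0.06, 2.58], [-1.02, 4.17], [0.09, 2.62], [-3.14, 3.14]. Speed limits (rad/s): [2.57, 2.57, 3.14, 3.14, 3.14, 3.14].

INTERFACE

Orientations are given as a rotation vector (axis times angle).
In Python, from station import telemetry, optics, ctrl gives the robot as it stands.
- The arm moves only by the shell command python3 -m pendant 'ROWS' [FORCE]. ROWS is JSON, one flat list of numbers, 7 for each row, row after row: the turn, a rotation vector about the tool's x, y, z as a fraction of full scale, then the shift along the tool's x, y, z as a fraction of full scale, then the opening, from 0 (shut) to 1 (fully open). In form: [ax, ay, az, tx, ty, tz, fingers, ax, ay, az, tx, ty, tz, fingers, ...]. A call has 1 to 12 rows; each row is the pose to reach, as a shift and turn from the pose commanded when the call began, along the tool's axes at that moment; what a row does not reach only later rows make up. Full scale, the value 1, is 300 mm for a shift and 30 degrees for a turn. A row lasts 1/8 s, in which the tool goes at most 62.5 mm and 10.7 degrees, less where a joint would pass 70% of its speed; a pose out of reach is approached as far as the arm can. A call with a number of a shift or a turn outside -1 to 1 is refused whole. A call with a gripper value outside its range is refused whole. The fingers move at their own pace and stop on an object; FORCE is the grip in N (left out, the last holds). Time passes only in rows, so rows that repeat a pose let the fingers close. It gives the time, the measured TCP pose, the force, the opening and the grip force at its end, in the units of the state.
- telemetry.get_obs(): the state, without advancing time (a new reading comes with each control period).
- optics.get_image(name): name is "side" or "top" or "wrist"; returns a dict with "image" (420x560x3 uint8, red, green, blue), "depth" (420x560 float32, m along the optical axis (not along the pixel's ray), 0 where there is no reading), "fx", "fy", "cx", "cy" (pixels), "rvec" (rotation vector, rad) and "tvec" (3), from world to camera coordinates, as OpenCV has them. Camera axes: x right, y down, z forward; pixel columns grow to the right and rows downward; lengths in m; the calibration is good to about 2 mm. The wrist camera is an equidistant fisheye: a pixel r from the principal point sees the ray r / f radians off the axis. A picture is of the moment at which its call begins.
- ctrl.finish_job(): hands the job in; it is judged then, once.
The state is a dict: "t": time; "q": joint angles; "dq": joint speeds; "effort": joint torques, N m; "tool_pos": TCP position; "tool_rot": TCP orientation; "contact_force": force on the tool from outside, world axes, zero at the start; "wrist_torque": the same for the moment, N m; "opening": finger opening in m; "grip_force": force on a finger pad.
Only numpy, scipy, OpenCV 4.12 (cv2) and the standard library are available. Lean on these libraries where they do the work, as an engineer would, in place of code of your own. Each camera call takes 0.05 s, during which the arm holds its last target. There are 200 camera calls.

TASK

Clamp the wooden block in the small bench press: push the spokes of its hand wheel round clockwise (seen from above) with a fingertip until the pressing plate sits firmly on the block and the wheel will not turn any further by a light push. Pick nothing up, leave the block lying where it is on the press bed, and do not disturb the things around the press.

Things in the scene. Friction and masses are not known exactly. Their poses are not given: they have to be found in the camera images.
- press: Small grey bench screw press, fixed. Origin: centre of its underside, on the bench top; z up. Bed 150 mm (x) by 214 mm (y), 18 mm thick. Two 24 mm round posts at y = +85 and -85 mm, with nuts on top up to z = 163 mm; the cross beam (40 mm in x, 214 mm in y) spans z = 125 to 153 mm. The wheel turns about the press's z axis.
- wheel_hub (a point): Centre of the hand wheel, on its axis, at spoke height: 200 mm above the bench, constant. Hub 34 mm across, top 10 mm above this point, an 18 mm spindle up to 34 mm above. No rim: three bare level spokes 120 degrees apart, round steel bars 10 mm thick, each ending in a 20 mm black ball centred 80 mm from the axis. Free height below the spokes: 32 mm over the post nuts, 42 mm over the beam.
- spoke0_ball (a point): Centre of the ball on the end of the first spoke; it turns with the wheel.
- spoke1_ball (a point): Centre of the ball on the end of the second spoke, 120 degrees counterclockwise from the first, seen from above.
- spoke2_ball (a point): Centre of the ball on the end of the third spoke, 240 degrees counterclockwise from the first, seen from above.
- wheel (a joint): Turn of the wheel in rad, grows clockwise seen from above, 0 to 5.6. Lowers the plate 4.775 mm per rad. Stiff (0.12 Nm, about 2.2 N at 55 mm from the axis); stays where left and keeps its clamping force. The plate meets the block at about 4.2 rad, from there resistance rises steeply. A push of 8 to 12 N across a spoke, 55 mm from the axis, clamps the block well.
- plate: The steel pressing plate (74 by 104 mm, 14 mm thick), level below the beam; origin: centre of its underside. It comes down as the wheel turns.
- press_block: Loose plain wooden block, 120 mm long (its y axis), 60 mm wide (x), 42 mm high, lying flat on the press bed under the plate; its origin is the centre of its underside. Its top is 60 mm above the bench.
- thread_spool: Bystander: wooden thread spool standing beside the press, 45 mm across, 59 mm high; origin under its centre.
- try_weight: Bystander: dark lead weight with a small brass-coloured knob, 50 x 66 x 59 mm, on the other side of the press; origin under its centre.
- tape_roll: Bystander: roll of pale tape lying flat behind the press, 101 mm across, 25 mm high; origin under its centre.
There are look-alikes about, which are no part of the job. Leave any blue or red look-alike of the press_block alone.

How it is judged:
At the end, for the whole second after the job is handed in: The pressing plate bears on the wooden block with more than 6 N by itself, the block lies flat on the bed within 12 mm of where it was, and block and wheel are at rest (contact force between plate and press_block above 6 N and z of press_block in the frame of press below 0.022 m and angle between press_block's own z axis and vertical below 0.05 rad and distance of press_block from where it was at the start of the episode below 0.012 m and linear speed of press_block below 0.01 m/s and velocity of joint wheel between -0.03 and 0.03 rad/s); the robot touches nothing.
It fails at once if the wooden block is lifted or shoved about (more than 15 mm) (distance of press_block from where it was at the start of the episode above 0.015 m).
It fails at once if the thread spool is moved, lifted or knocked over (distance of thread_spool from where it was at the start of the episode above 0.015 m or angle between thread_spool's own z axis and vertical above 0.4 rad).
It fails at once if the lead weight is moved, lifted or knocked over (distance of try_weight from where it was at the start of the episode above 0.015 m or angle between try_weight's own z axis and vertical above 0.4 rad).
It fails at once if the tape roll is moved or lifted (distance of tape_roll from where it was at the start of the episode above 0.015 m).
It also fails if it takes over 51 s, if anything falls off the work surface, if the arm or the gripper's body presses on something with over 40 N, if the wrist force passes 120 N, or if a joint passes its speed limit or range.

## Working session

There is one attempt and no reset: what is moved stays moved. The work goes in short steps, Python scripts to look and compute and a shell command to move; the robot and the scene stay as the last step left them, time stands still between calls to the robot, and variables do not carry over. Pictures are saved under pics/ and viewed, at most 10 in all, crops included, and the job is handed in when it is done.

```bash
mkdir -p pics; ls; python3 - <<'E'
from station import telemetry, optics
import cv2,numpy as np
for n in ("top","side"):
    d=optics.get_image(n); cv2.imwrite(f"pics/{n}0.png",d["image"][:,:,::-1]); np.savez(f"pics/{n}0.npz",**d)
    print(n,d["fx"],d["cx"],d["cy"],d["rvec"],d["tvec"])
o=telemetry.get_obs(); print(o)
E
```

```text
pics
top 388.5620987906716 277.92420050662787 215.03228654443765 [ 2.14939375 -2.19329719  0.10646447] [0.07698929 0.55436111 0.93070724]
side 388.2005496723732 276.54421938775397 217.16268377556338 [ 0.3282296  -2.45926462  1.67654436] [0.54653918 0.1534557  0.83464883]
{'t': 0.1, 'q': array([-1.45601255e+00,  5.32933320e-02,  1.61415563e+00,  3.27542533e-05,
        1.47603802e+00, -1.18992022e-01]), 'dq': array([-1.25098253e-03, -2.27368064e-03, -1.83314874e-03, -1.47172199e-03,
        1.06603338e-03,  3.00023648e-05]), 'effort': array([ 7.30137763e-04, -3.94899809e+01, -3.71361530e+01, -5.92051174e-05,
        3.93461072e-03, -8.05514055e-07]), 'tool_pos': array([ 0.14473081, -0.60742306,  0.23018507]), 'tool_rot': array([-3.11827488e+00, -3.66152748e-01, -5.74410775e-05]), 'contact_force': array([-0.20343066, -0.82817167, -0.12617531]), 'wrist_torque': array([-0.04363396,  0.03876969,  0.02294711]), 'grip_force': 0.0, 'opening': 0.08521982172409456}
```

View pics/top0.png

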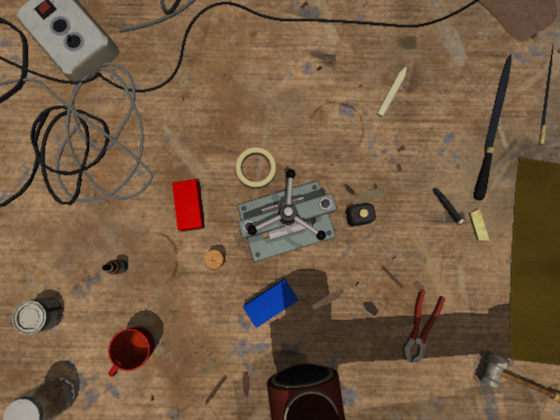

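View pics/side0.png

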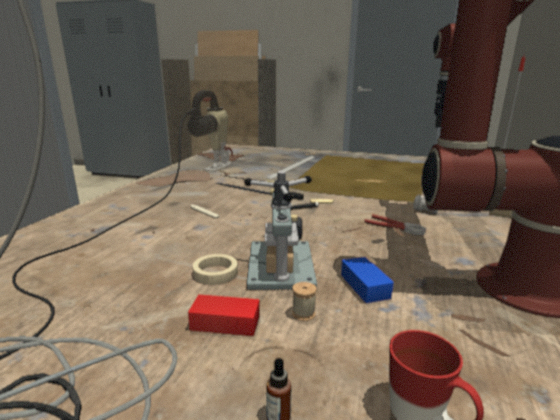

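Top view: the hub is at (288,212), with black balls at about (290,174), (252,230) and (321,235). The spool is at (214,259), the weight at (361,214) and the tape at (256,167). Possible mix-ups are the red block (188,205) and blue block (270,303), both look-alikes, and the dark weight (361,214), which could pass for a ball. I choose the grey press wheel at (288,212) and check it in a crop.

```bash
cat > h.py <<'E'
import numpy as np,cv2
def ray(d,u,v,z):
    R=cv2.Rodrigues(np.array(d["rvec"]))[0]; c=-R.T@np.array(d["tvec"])
    r=R.T@np.array([(u-d["cx"])/d["fx"],(v-d["cy"])/d["fy"],1.])
    return c+r*(z-c[2])/r[2]
def balls(d,c=(288,212),rad=60):
    g=d["image"].max(2); m=(g<45).astype(np.uint8)
    n,l,s,ce=cv2.connectedComponentsWithStats(m)
    return [(ce[i].round(1),s[i,4],ray(d,*ce[i],.2)[:2].round(4)) for i in range(1,n) if s[i,4]>15 and np.hypot(*(ce[i]-c))<rad]
E
python3 - <<'E'
from h import *
d=dict(np.load("pics/top0.npz"))
for b in balls(d): print(b)
print(ray(d,288,212,.2), ray(d,288,212,.234))
for n,u,v,z in(("spool",214,259,.059),("weight",361,214,.05),("tape",256,167,.025),("nut",325,204,.163)): print(n,ray(d,u,v,z))
cv2.imwrite("pics/c.png",cv2.resize(d["image"][150:280,200:390,::-1],None,fx=4,fy=4,interpolation=2))
E
```

```text
(array([290. , 173.2]), np.int32(64), array([0.624 , 0.0396]))
(array([313. , 219.8]), np.int32(22), array([ 0.5277, -0.0044]))
(array([286.3, 221.3]), np.int32(47), array([0.5258, 0.0493]))
(array([251.4, 229.3]), np.int32(80), array([0.5111, 0.1199]))
(array([320.8, 235. ]), np.int32(61), array([ 0.4968, -0.0193]))
[0.54460487 0.04552074 0.2       ] [0.54102334 0.04645641 0.234     ]
spool [0.45163509 0.21853197 0.059     ]
weight [ 0.55200986 -0.13410895  0.05      ]
tape [0.67779946 0.1181468  0.025     ]
nut [ 0.56395917 -0.03428557  0.163     ]
```

View pics/c.png

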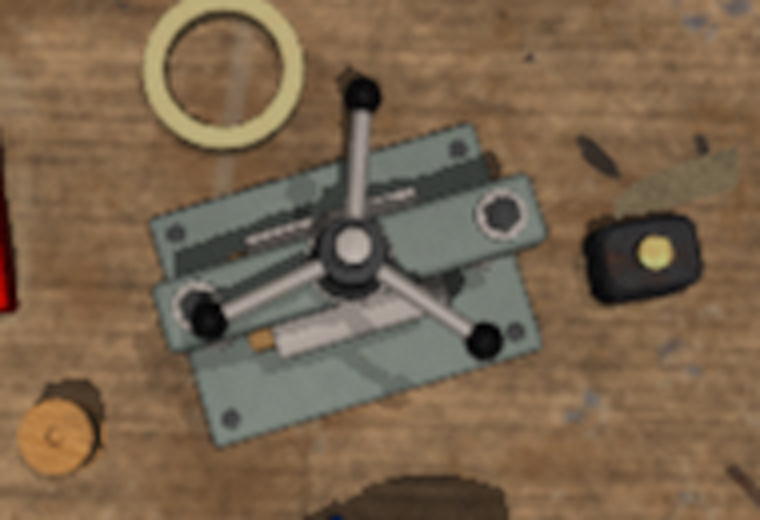

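The crop confirms the grey three-spoke wheel, with balls 80 mm from the centre (0.544, 0.047). Their world angles are about -5°, 114° and -125°. The plan is to go in at r = 50 mm, at 55° between two spokes, with shut fingers, and sweep clockwise round the axis.

```bash
cat >> h.py <<'E'
from station import telemetry
C=np.array([.544,.0467])
def to(p,base=None,show=True):
    o=telemetry.get_obs(); R=cv2.Rodrigues(np.array(o["tool_rot"]))[0]
    return (R.T@(np.array(p)-(o["tool_pos"] if base is None else base))/.3).round(3)
def circ(a,r=.05,z=.185): return np.array([*(C+r*np.array([np.cos(np.radians(a)),np.sin(np.radians(a))])),z])
E
python3 - <<'E'
from h import *
R=cv2.Rodrigues(telemetry.get_obs()["tool_rot"])[0]; print(R.round(3)); print(circ(55),to([*circ(55)[:2],.31]))
E
```

```text
[[ 0.973  0.232 -0.   ]
 [ 0.232 -0.973  0.002]
 [ 0.    -0.002 -1.   ]]
[0.57267882 0.0876576  0.185     ] [ 1.924 -1.924 -0.262]
```

```bash
python3 -m pendant '[0,0,0,0.05,-0.05,-0.26,0, 0,0,0,0.2,-0.2,-0.26,0, 0,0,0,0.35,-0.35,-0.26,0, 0,0,0,0.5,-0.5,-0.26,0, 0,0,0,0.65,-0.65,-0.26,0, 0,0,0,0.8,-0.8,-0.26,0, 0,0,0,0.9,-0.9,-0.26,0, 0,0,0,0.95,-0.95,-0.26,0]'
python3 -m pendant '[0,0,0,0.15,-0.15,0,0, 0,0,0,0.3,-0.3,0,0, 0,0,0,0.45,-0.45,0,0, 0,0,0,0.6,-0.6,0,0, 0,0,0,0.75,-0.75,0,0, 0,0,0,0.85,-0.85,0,0, 0,0,0,0.95,-0.95,0,0, 0,0,0,0.95,-0.95,0,0, 0,0,0,0.95,-0.95,0,0]'
python3 - <<'E'
from h import *
print(to([*circ(55)[:2],.31]),to(circ(55)))
E
```

```text
t: 1.1
tool_pos: [0.3569, -0.2622, 0.309]
tool_rot: [-3.119, -0.371, -0.0]
contact_force: [-0.1, -0.8, 0.8]
opening: 0.0005
grip_force: 0.0
t: 2.22
tool_pos: [0.5669, 0.0783, 0.3087]
tool_rot: [3.12, 0.367, -0.002]
contact_force: [0.4, -0.6, -0.0]
opening: 0.0002
grip_force: 0.0
[ 0.026 -0.026 -0.004] [ 0.027 -0.026  0.412]
```

```bash
python3 -m pendant '[0,0,0,0.026,-0.026,0.05,0, 0,0,0,0.026,-0.026,0.05,0]'
python3 - <<'E'
from h import *
from station import optics
a=optics.get_image("wrist")["image"]; b=optics.get_image("top")["image"]
cv2.imwrite("pics/w1.png",cv2.resize(np.hstack([a,b])[:,:,::-1],(800,300),interpolation=cv2.INTER_AREA))
E
```

```text
t: 2.48
tool_pos: [0.5721, 0.0877, 0.2919]
tool_rot: [-3.12, -0.366, 0.006]
contact_force: [0.6, -0.4, -0.5]
opening: 0.0002
grip_force: 0.0
```

View pics/w1.png

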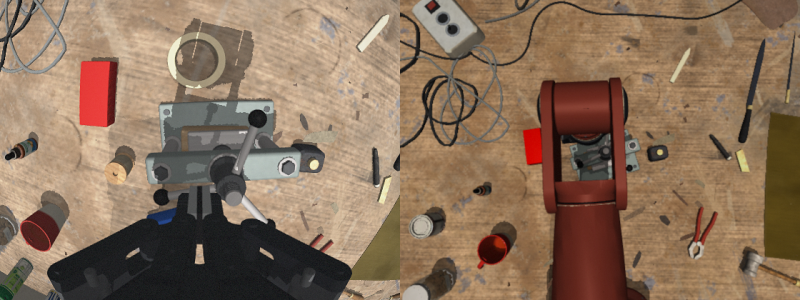

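The wrist view (left half) shows the shut fingers at (200,205), hub at (230,185) and spokes at (257,118) and (160,197). The fingers are in the gap as planned, so I go down.

```bash
python3 -m pendant '[0,0,0,0,0,0.1,0, 0,0,0,0,0,0.2,0, 0,0,0,0,0,0.3,0, 0,0,0,0,0,0.357,0, 0,0,0,0,0,0.357,0]'
python3 - <<'E'
from h import *
print([to(circ(a)).tolist() for a in range(45,-66,-10)])
E
```

```text
t: 3.2
tool_pos: [0.5723, 0.0878, 0.186]
tool_rot: [-3.12, -0.366, 0.004]
contact_force: [-0.6, 0.3, -0.1]
opening: 0.0
grip_force: 0.0
[[0.019, 0.024, 0.003], [0.032, 0.05, 0.003], [0.04, 0.078, 0.003], [0.043, 0.107, 0.003], [0.042, 0.136, 0.003], [0.035, 0.164, 0.003], [0.023, 0.191, 0.003], [0.007, 0.215, 0.003], [-0.013, 0.236, 0.003], [-0.036, 0.253, 0.003], [-0.062, 0.266, 0.003], [-0.09, 0.275, 0.003]]
```

```bash
python3 -m pendant '[0,0,0,0.019,0.024,0,0, 0,0,0,0.032,0.05,0,0, 0,0,0,0.04,0.078,0,0, 0,0,0,0.043,0.107,0,0, 0,0,0,0.042,0.136,0,0, 0,0,0,0.035,0.164,0,0, 0,0,0,0.023,0.191,0,0, 0,0,0,0.007,0.215,0,0, 0,0,0,-0.013,0.236,0,0, 0,0,0,-0.036,0.253,0,0, 0,0,0,-0.062,0.266,0,0, 0,0,0,-0.09,0.275,0,0]'
python3 - <<'E'
from h import *
p=telemetry.get_obs()["tool_pos"][:2]-C; print(np.degrees(np.arctan2(p[1],p[0])),np.hypot(*p))
print([to(circ(a),circ(-65)).tolist() for a in range(-75,-186,-10)])
E
```

```text
t: 4.7
tool_pos: [0.5658, 0.001, 0.1876]
tool_rot: [3.12, 0.366, 0.002]
contact_force: [3.0, 1.9, 0.4]
opening: 0.0002
grip_force: 1.4
-64.50442018808985 0.05059596332886958
[[-0.029, 0.003, -0.0], [-0.058, 0.002, -0.0], [-0.086, -0.005, -0.0], [-0.113, -0.017, -0.0], [-0.137, -0.033, -0.0], [-0.158, -0.053, -0.0], [-0.175, -0.076, -0.0], [-0.189, -0.102, -0.0], [-0.197, -0.13, -0.0], [-0.2, -0.159, -0.0], [-0.198, -0.188, -0.0], [-0.192, -0.216, -0.0]]
```

```bash
python3 -m pendant '[0,0,0,-0.029,0.003,0,0, 0,0,0,-0.058,0.002,0,0, 0,0,0,-0.086,-0.005,0,0, 0,0,0,-0.113,-0.017,0,0, 0,0,0,-0.137,-0.033,0,0, 0,0,0,-0.158,-0.053,0,0, 0,0,0,-0.175,-0.076,0,0, 0,0,0,-0.189,-0.102,0,0, 0,0,0,-0.197,-0.13,0,0, 0,0,0,-0.2,-0.159,0,0, 0,0,0,-0.198,-0.188,0,0, 0,0,0,-0.192,-0.216,0,0]'
python3 - <<'E'
from h import *
from station import optics
p=telemetry.get_obs()["tool_pos"][:2]-C; print(np.degrees(np.arctan2(p[1],p[0])),np.hypot(*p))
print([to(circ(a),circ(-185)).tolist() for a in list(range(-195,-226,-10))+list(range(-230,-270,-5))])
a=optics.get_image("wrist")["image"];cv2.imwrite("pics/w2.png",a[:,:,::-1])
E
```

```text
t: 6.2
tool_pos: [0.4944, 0.0518, 0.1869]
tool_rot: [-3.12, -0.367, 0.002]
contact_force: [0.6, -3.4, 1.2]
opening: 0.0001
grip_force: 1.1
174.1788328398891 0.04988289158301312
[[0.012, -0.027, -0.0], [0.028, -0.051, -0.0], [0.047, -0.072, -0.0], [0.071, -0.089, -0.0], [0.084, -0.096, -0.0], [0.097, -0.102, -0.0], [0.111, -0.107, -0.0], [0.125, -0.111, -0.0], [0.139, -0.113, -0.0], [0.154, -0.114, -0.0], [0.168, -0.114, -0.0], [0.183, -0.112, -0.0]]
```

View pics/w2.png

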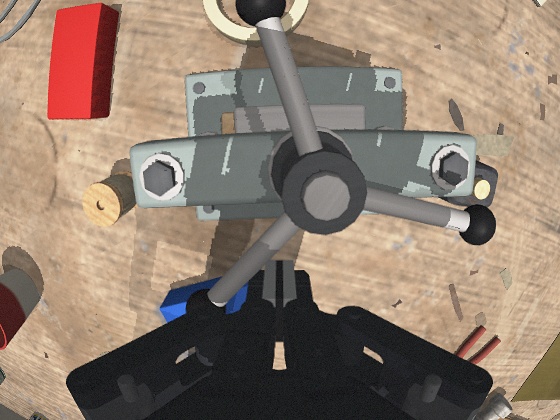

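The wrist view shows the pushed spoke just left of the fingers, at (245,265), with the fingers at (280,300) behind it, so the wheel has turned about 200°. From here I go in smaller steps and check the force.

```bash
python3 -m pendant '[0,0,0,0.005,-0.014,0,0, 0,0,0,0.012,-0.027,0,0, 0,0,0,0.019,-0.039,0,0, 0,0,0,0.028,-0.051,0,0, 0,0,0,0.028,-0.051,0,0]'
python3 - <<'E'
from h import *
p=telemetry.get_obs()["tool_pos"][:2]-C; print(np.degrees(np.arctan2(p[1],p[0])),np.hypot(*p))
print([to(circ(a),circ(-205)).tolist() for a in range(-207,-240,-2)])
E
```

```text
t: 6.88
tool_pos: [0.4994, 0.0677, 0.1871]
tool_rot: [3.119, 0.366, -0.002]
contact_force: [-0.6, -5.0, -0.1]
opening: -0.0003
grip_force: 1.9
154.7921169061292 0.049345889288041185
[[0.004, -0.004, -0.0], [0.008, -0.009, -0.0], [0.012, -0.013, -0.0], [0.016, -0.017, -0.0], [0.02, -0.021, -0.0], [0.024, -0.025, -0.0], [0.029, -0.029, -0.0], [0.034, -0.032, -0.0], [0.038, -0.035, -0.0], [0.043, -0.038, -0.0], [0.048, -0.041, -0.0], [0.053, -0.044, -0.0], [0.059, -0.047, -0.0], [0.064, -0.049, -0.0], [0.069, -0.051, -0.0], [0.075, -0.053, -0.0], [0.08, -0.055, -0.0]]
```

```bash
python3 -m pendant '[0,0,0,0.004,-0.004,0,0, 0,0,0,0.008,-0.009,0,0, 0,0,0,0.012,-0.013,0,0, 0,0,0,0.012,-0.013,0,0]'; python3 -m pendant '[0,0,0,0.004,-0.004,0,0, 0,0,0,0.008,-0.008,0,0, 0,0,0,0.008,-0.008,0,0]'
```

```text
t: 7.38
tool_pos: [0.5008, 0.0695, 0.187]
tool_rot: [3.113, 0.364, -0.008]
contact_force: [-5.5, -13.4, 3.0]
opening: 0.0001
grip_force: 7.0
t: 7.75
tool_pos: [0.5018, 0.0707, 0.187]
tool_rot: [3.11, 0.363, -0.013]
contact_force: [-9.6, -20.9, 3.8]
opening: 0.0001
grip_force: 10.3
```

The push has risen to about 23 N tangentially and the wheel has stopped. I back off, lift and look.

```bash
python3 -m pendant '[0,0,0,-0.02,0.021,0,0, 0,0,0,-0.05,0.06,0,0, 0,0,0,-0.05,0.06,0,0, 0,0,0,-0.05,0.06,-0.2,0, 0,0,0,-0.05,0.06,-0.4,0, 0,0,0,-0.05,0.06,-0.4,0]'; python3 -m pendant '[0,0,0,-0.15,0.2,0,0, 0,0,0,-0.3,0.4,0,0, 0,0,0,-0.4,0.6,0,0, 0,0,0,-0.45,0.8,0,0, 0,0,0,-0.5,1,0,0, 0,0,0,-0.5,1,0,0, 0,0,0,-0.5,1,0,0, 0,0,0,-0.5,1,0,0]'
python3 - <<'E'
from h import *
from station import optics
d=optics.get_image("top");s=optics.get_image("side")
for b in balls(d):
    p=b[2]-C; print(b,np.degrees(np.arctan2(p[1],p[0])),np.hypot(*p))
cv2.imwrite("pics/e.png",np.hstack([cv2.resize(x[:,:,::-1],(400,400),interpolation=2) for x in(d["image"][150:280,223:353],s["image"][160:300,210:350])]))
E
```

```text
t: 8.5
tool_pos: [0.4962, 0.055, 0.3145]
tool_rot: [3.119, 0.367, 0.02]
contact_force: [0.1, 0.6, -0.2]
opening: -0.0002
grip_force: 0.0
t: 9.5
tool_pos: [0.4171, -0.2711, 0.3065]
tool_rot: [-3.119, -0.367, 0.0]
contact_force: [0.7, 0.4, 0.4]
opening: 0.0
grip_force: 0.0
(array([276.4, 174.6]), np.int32(58), array([0.6218, 0.0674])) 14.899326410442493 0.08050670779506511
(array([278.6, 213.8]), np.int32(26), array([0.5412, 0.0645])) 98.9395650031516 0.01801887898843877
(array([289.1, 221.3]), np.int32(42), array([0.5258, 0.0438])) -170.9465613378262 0.018429595763336748
(array([326.4, 221.9]), np.int32(58), array([ 0.5231, -0.0314])) -104.98163257239094 0.08084812923005703
(array([260.1, 241.3]), np.int32(62), array([0.4868, 0.1029])) 135.50524069149427 0.0801890266807124
```

View pics/e.png

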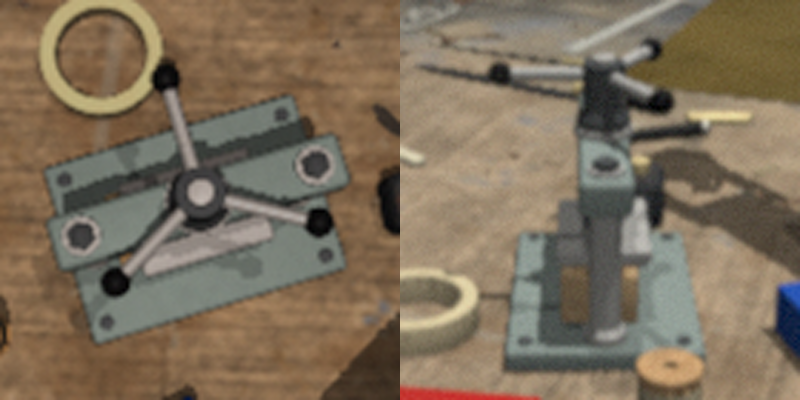

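The balls are now at 15°, 135° and -105°, a turn of about 220°. In the side view the plate sits on the block at (605,262) with no visible gap, and the bystanders are in place. I confirm with a second push on another spoke, and use depth for the plate height.

```bash
python3 - <<'E'
from h import *
from station import optics
d=optics.get_image("top"); R=cv2.Rodrigues(np.array(d["rvec"]))[0]
def z(u,v):
    P=[]
    for b in range(v-1,v+2):
        for a in range(u-1,u+2):
            D=float(d["depth"][b,a]); P.append((R.T@(D*np.array([(a-d["cx"])/d["fx"],(b-d["cy"])/d["fy"],1])-d["tvec"]))[2])
    return np.round(np.median(P),4)
print([z(u,v) for u,v in((295,230),(285,234),(305,228),(278,236))],"bed",z(300,243),"bench",z(330,265),"beam",z(308,206))
print(to([*circ(-45)[:2],.3065]),[to(circ(a),circ(-45)).tolist() for a in range(-50,-96,-5)])
E
```

```text
[np.float64(0.0718), np.float64(0.0719), np.float64(0.073), np.float64(0.0729)] bed 0.0174 bench -0.0001 beam 0.1524
[ 0.745 -0.789  0.003] [[-0.013, 0.007, -0.0], [-0.026, 0.013, -0.0], [-0.04, 0.018, -0.0], [-0.054, 0.021, -0.0], [-0.068, 0.023, -0.0], [-0.083, 0.024, -0.0], [-0.097, 0.024, -0.0], [-0.112, 0.023, -0.0], [-0.126, 0.02, -0.0], [-0.14, 0.016, -0.0]]
```

The plate's top is at z ≈ 0.0725 m, against 0.074 m expected for a plate resting on the block. With the steep tangential force rise to about 23 N, this shows it is clamped. The arm is clear, so I hand in without the second push.

```bash
python3 -c "
from station import ctrl; print(ctrl.finish_job())"
```

```text
the job is handed in; nothing more can be done
None
```

I turned the wheel about 220° clockwise until it stopped under a push of about 23 N, more than the suggested 8–12 N. The plate sits on the block, the arm is clear and the job is handed in; I skipped the second light-push check, and no verdict was returned.

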